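# Snap the lifting hook onto the teal paint tin

### The arm

A 7-joint arm with a two-finger parallel gripper is mounted at the origin on the work surface. World frame = base frame: x ahead of the robot, y to its left, z up, the work surface at z = 0. Lengths are in mm, angles in rad, forces in N, time in s.
With the tool pointing down it reaches from about 425 to 1025 mm from the base axis. Payload 9.4 kg.
Tool frame: the origin (TCP) lies at the very end of the fingers, on their centre line; the grasp point (between the pads) lies 19 mm behind it (robot.tcp_to_grasp is the distance from the TCP to the grasp point, in mm); z points along the fingers, y is the line along which they close (so a half turn about z gives the same grasp; the last joint's range is limited). The gripper opens to 85 mm and grips with 20 to 120 N. Pads are 22 mm wide; open, the fingers measure 114 mm over their backs; the gripper's body (76 mm by 85 mm) begins 54 mm behind the grasp point. The pads swing forward as they close: fully open they stand 13 mm farther back than shut.
Start: joints at [-1.39, 0.599, -0.003, 1.599, 0.002, 0.943, -0.08], TCP at [184.846, 701.039, 231.275] pointing down, gripper open.
Joint ranges: [-2.57, 2.57], [-0.35, 1.97], [-1.29, 1.29], [0.11, 2.56], [-1.05, 4.19], [0.11, 1.86], [-2.63, 2.63]. Speed limits (rad/s): [2.22, 2.22, 3.01, 3.01, 3.14, 3.14, 3.14].

### API

Orientations are given as a unit quaternion [w, x, y, z].
In Python, from rig import readout, imaging, robot gives the robot as it stands.
- The arm moves only by the tool apply_moves, never from a script. Its argument "steps" is text: rows parted by semicolons, each of 4 numbers parted by spaces: the shift along the tool's x, y, z in cm, then the turn about the tool's z in rad. In form: tx ty tz yaw; .... A call has 1 to 8 rows; each row is the pose to reach, as a shift and turn from the pose commanded when the call began, along the tool's axes at that moment; what a row does not reach only later rows make up. A row lasts 1/12 s, in which the tool goes at most 41.7 mm and 7.16 degrees, less where a joint would pass 70% of its speed; a pose out of reach is approached as far as the arm can. A call with a gripper value outside its range is refused whole. "jaw" is the finger opening in cm, from 0 to 8.54, set as the call begins (left out, the last holds). The fingers move at their own pace and stop on an object; "squeeze" is the grip in N (left out, the last holds). Time passes only in rows, so rows that repeat a pose let the fingers close. It gives the time, the measured TCP pose, the force, the opening and the grip force at its end, in the units of the state.
- readout.state(): the state, without advancing time (a new reading comes with each control period).
- imaging.get_image(name): name is "side" or "top" or "wrist"; returns a dict with "color" (384x512x3 uint8, red, green, blue), "depth" (384x512 float32, mm along the optical axis (not along the pixel's ray), 0 where there is no reading), "camera_matrix" (3x3 intrinsics, pixels), "k1" (the pictures are not rectified: a ray, as slopes to the right and down, at radius r is drawn at 1 + k1 r^2 times it, then the intrinsics apply), "extrinsics" (4x4, takes a point from camera to world coordinates). Camera axes: x right, y up, looking along -z (the intrinsics and any distortion apply to the point x, -y, -z); pixel columns grow to the right and rows downward; lengths in mm; the calibration is good to about 2 mm. A picture is of the moment at which its call begins.
- robot.close_job(): hands the job in; it is judged then, once.
The state is a dict: "time_s": time; "qpos": joint angles; "dq": joint speeds; "joint_torque": joint torques, N m; "eef_pos": TCP position; "orientation": TCP orientation; "force": force on the tool from outside, world axes, zero at the start; "wrist_torque": the same for the moment, N m; "finger_gap": finger opening in mm; "grasp_force": force on a finger pad.
Only numpy, scipy, OpenCV 4.12 (cv2) and the standard library are available. Lean on these libraries where they do the work, as an engineer would, in place of code of your own. Each camera call takes 0.05 s, during which the arm holds its last target. There are 200 camera calls.

### The job

The teal paint tin is next to be lifted off the bench. Take the orange-handled lifting hook out of its stand, push it straight down over the cross pin on the teal tin's lid until it is fully home and its brass safety latch has snapped shut under the pin, then let go of it and leave it standing there. Do not tip the teal tin, and do not push it or the red tin out of place.

Things in the scene. Friction and masses are not known exactly. Their poses are not given: they have to be found in the camera images.
- hook: Steel fork with orange T-handle, upright in a black stand (fixed tray, 26 mm high), 0.35 kg. Origin: underside centre at the prong tips; z up, y through its thickness. Fork 68 mm (x) by 24 (y), z 0 to 64. Mouth open below: 24 wide, flared to 48 in the lowest 13; pin fully home: x 0, z 43, along y, either way round. Handle bar 90 (x) by 26 (y), z 85 to 115: grip across y.
- latch (a joint): Brass safety latch of the hook, hinged on the -x prong 18 mm above the prong tips, reaching 20 mm across the mouth. 0 rad: shut (level). The pin swings it up into the mouth, at most 1.4 rad (takes about 8 N down on the hook); its spring snaps it back to 0 under the pin once the pin is nearly home.
- teal_tin_pin (a point): Middle of the steel cross pin on the teal tin's lid (target). z up, y along the pin. Pin 14 mm thick, 48 mm free between two teal cheeks (34 mm wide, top 60 mm above the lid). Pin axis 44.5 mm above the lid (prong tips end 1.5 mm above the lid when home) and 174.5 mm above the table. Tin: loose, upright, 112 mm across, 130 mm to the lid, 1.8 kg.
- red_tin: Like the teal tin, with the same lug and pin, but red: not to be used. Origin: centre of its underside; z up, y along its pin. 112 mm across, 130 mm to the lid, 190 mm to the cheeks' top. The teal tin, the red tin and a plain yellow tin without lug (130 mm tall) stand in a row in any order.
Not all that is in view belongs to the job. What is shaped like the hook but blue is not meant.

How it is judged (in metres and radians):
At the end, for the whole second after the job is handed in: Teal tin upright (0.1 rad) on the bench, pin below 185 mm; its pin home in the hook: within 12 mm across and 20 mm along of the hook's middle, 36 to 50 mm above the prong tips; latch shut (under 0.2 rad); hook upright within 0.26 rad, released and at rest (z of teal_tin_pin in the frame of hook between 0.036 and 0.05 m and x of teal_tin_pin in the frame of hook between -0.012 and 0.012 m and y of teal_tin_pin in the frame of hook between -0.02 and 0.02 m and value of joint latch below 0.2 rad and angle between hook's own z axis and vertical below 0.26 rad and angle between teal_tin_pin's own z axis and vertical below 0.1 rad and linear speed of hook below 0.02 m/s and height (world z) of teal_tin_pin below 0.185 m); the robot touches nothing.
It fails at once if the teal tin is pushed more than 50 mm out of place (distance of teal_tin_pin from where it was at the start of the episode above 0.05 m).
It fails at once if the red tin is pushed more than 50 mm out of place (distance of red_tin from where it was at the start of the episode above 0.05 m).
It also fails if it takes over 45 s, if anything falls off the work surface, if the arm or the gripper's body presses on something with over 40 N, if the wrist force passes 120 N, or if a joint passes its speed limit or range.

## Working session

There is one attempt and no reset: what is moved stays moved. The work goes in short steps, Python scripts to look and compute and a tool call to move; the robot and the scene stay as the last step left them, time stands still between calls to the robot, and variables do not carry over. Pictures are saved under pics/ and viewed, at most 10 in all, crops included, and the job is handed in when it is done.

Besides the shell and the picture viewer there is one more tool, called after "Call:" as name(argument=value, ...) on one line, values as JSON. apply_moves: Moves the arm, as the interface text tells. Its arguments: {"type":"object","properties":{"steps":{"type":"string"},"jaw":{"type":"number"},"squeeze":{"type":"number"}},"required":["steps"]}

```bash
mkdir -p pics; cat > h.py <<'E'
import numpy as np, cv2
from rig import readout, imaging, robot
def grab(n):
    d=imaging.get_image(n); np.savez(f'/tmp/{n}.npz',**{k:np.array(v) for k,v in d.items()}); return d
def load(n): return dict(np.load(f'/tmp/{n}.npz'))
def world(d,u,v,z=None):
    """pixels -> world via depth map, or via plane z if given"""
    K=d['camera_matrix'];k=float(d['k1']);E=d['extrinsics']
    p=cv2.undistortPoints(np.array([[[u,v]]],float),K,np.array([k,0,0,0.]))[0,0]
    r=np.array([p[0],-p[1],-1.])
    if z is None: s=d['depth'][int(round(v)),int(round(u))]
    else: s=(z-E[2,3])/(E[:3,:3]@r)[2]
    return E[:3,:3]@(r*s)+E[:3,3]
E
python3 - <<'E'
from h import *
print(readout.state())
a=grab('top');b=grab('side')
for d in(a,b): print(d['camera_matrix'],d['k1'],d['extrinsics'])
cv2.imwrite('pics/top.png',cv2.resize(a['color'][:,:,::-1],(768,576)))
cv2.imwrite('pics/side.png',cv2.resize(b['color'][:,:,::-1],(768,576)))
E
```

```text
{'time_s': 0.0, 'qpos': array([-1.38971121,  0.60013536, -0.00254067,  1.60009327,  0.00179213,
        0.9428876 , -0.07980346]), 'dq': array([-2.75422703e-04, -9.10597015e-04,  1.62942240e-05,  1.57517005e-03,
       -5.73142722e-04, -6.55721270e-04, -1.03832046e-03]), 'joint_torque': array([ 1.20615859e-04, -7.76453161e+01,  1.56469882e+00, -2.58004349e+01,
        1.23201238e-02,  9.07530222e-03, -2.02489524e-06]), 'eef_pos': array([184.73090582, 700.60767093, 230.42265715]), 'orientation': array([-3.03960041e-05,  1.28512004e-01,  9.91707662e-01, -7.60090322e-04]), 'force': array([ 0.30090167, -0.27084531, -0.20252739]), 'wrist_torque': array([ 0.01244584,  0.02493058, -0.01250234]), 'grasp_force': 0.0, 'finger_gap': 85.37809214015994}
[[392.24110331   0.         252.5252615 ]
 [  0.         392.24110331 188.3718966 ]
 [  0.           0.           1.        ]] -0.13250114394214219 [[-1.61234180e-02  9.98798828e-01 -4.62702617e-02  4.92933134e+02]
 [-9.99869866e-01 -1.60814069e-02  1.28007611e-03  9.20273484e+00]
 [ 5.34447610e-04  4.62848795e-02  9.98928138e-01  8.52089192e+02]
 [ 0.00000000e+00  0.00000000e+00  0.00000000e+00  1.00000000e+00]]
[[361.85975239   0.         258.37503393]
 [  0.         361.85975239 193.62202142]
 [  0.           0.           1.        ]] -0.10682874184546921 [[ 9.96010016e-01  6.37551651e-02 -6.24445870e-02  4.73470200e+02]
 [-8.86064510e-02  7.89825855e-01 -6.06897038e-01 -4.59782562e+02]
 [ 1.06275285e-02  6.10008522e-01  7.92323582e-01  6.98859617e+02]
 [ 0.00000000e+00  0.00000000e+00  0.00000000e+00  1.00000000e+00]]
```

View pics/top.png

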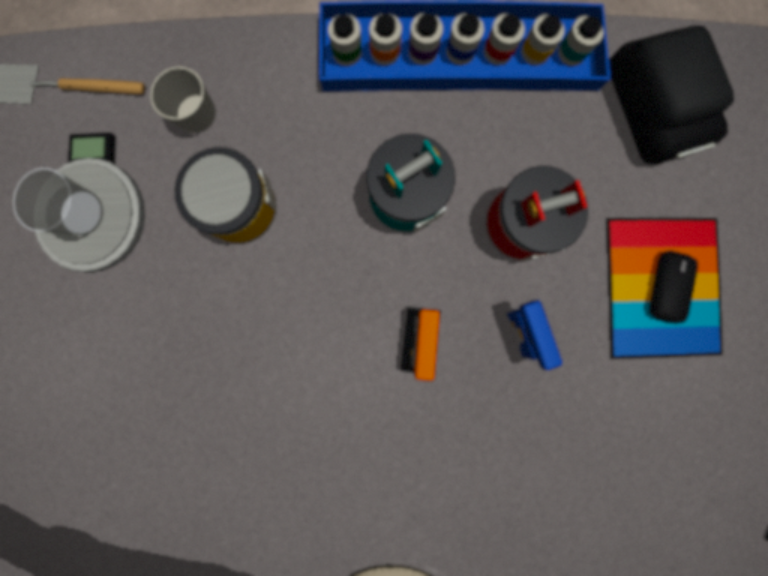

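View pics/side.png

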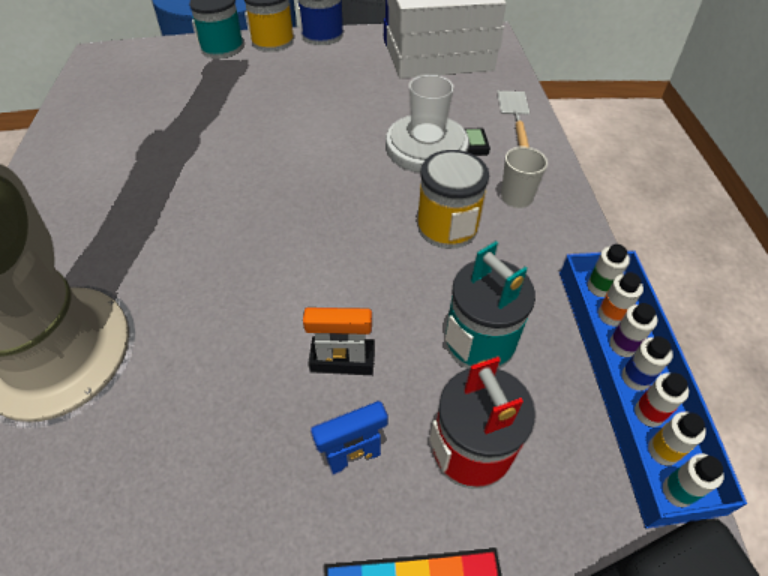

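The top view shows the orange handle at (428,344), running vertically in the picture, and the teal pin between cheeks at (398,181) and (432,155). The red tin is at (545,208) and the blue decoy at (540,334). The side view agrees: the orange handle is at (338,321), and the teal lug runs from (487,262) to (513,285). Next I'll measure these.

```bash
python3 - <<'E'
from h import *
def pts(d,m,zlo,zhi):
    v,u=np.nonzero(m); P=np.array([world(d,a,b) for a,b in zip(u,v)])
    return P[(P[:,2]>zlo)&(P[:,2]<zhi)]
for n in('top','side'):
    d=load(n);hsv=cv2.cvtColor(d['color'],cv2.COLOR_RGB2HSV);H,S,V=cv2.split(hsv)
    o=pts(d,(H>5)&(H<18)&(S>200)&(V>120),60,200)
    o=o[(abs(o[:,1])<150)]
    zt=np.percentile(o[:,2],95); t=o[o[:,2]>zt-8]
    (c,s,ang)=cv2.minAreaRect(t[:,:2].astype(np.float32)); print(n,'handle',len(t),zt,c,s,ang,t.mean(0))
    t=pts(d,(H>80)&(H<100)&(S>120)&(V>60),165,200)
    t=t[(t[:,1]<150)&(t[:,1]>-150)]
    t=t[t[:,2]>175]
    if len(t)>5:
        _,l,cc=cv2.kmeans(t.astype(np.float32),2,None,(3,50,.1),5,0); print('cheeks',len(t),cc,[np.round(cv2.minAreaRect(t[l[:,0]==i][:,:2].astype(np.float32)),1) if 0 else (t[l[:,0]==i].min(0).round(),t[l[:,0]==i].max(0).round()) for i in(0,1)])
d=load('top')
for e in [(427,310),(428,380),(415,344),(440,344)]: print(world(d,e[0]/1.5,e[1]/1.5,130))
print('pin',world(d,414/1.5,167/1.5,181),world(d,276,111))
# lid disc
v,u=np.mgrid[70:160,230:310]; P=np.array([world(d,a,b) for a,b in zip(u.ravel(),v.ravel())]); m=abs(P[:,2]-130)<6; q=P[m]; print('lid',q.min(0),q.max(0),cv2.minEnclosingCircle(q[:,:2].astype(np.float32)))
c=d['color'][85:260,225:400,::-1]; cv2.imwrite('pics/c1.png',cv2.resize(c,(600,600),interpolation=cv2.INTER_CUBIC))
E
```

```text
top handle 569 122.51869205329619 (449.4703369140625, -49.92790222167969) (23.254291534423828, 85.90616607666016) 84.19071197509766 [449.55743434 -49.82467909 120.33969205]
cheeks 122 [[672.70575  -55.534756 188.0507  ]
 [645.216    -10.445384 188.73175 ]] [(array([659., -65., 178.]), array([688., -45., 192.])), (array([631., -20., 182.]), array([660.,  -1., 191.]))]
side handle 496 121.44650077663883 (449.618408203125, -51.298133850097656) (24.273006439208984, 87.90482330322266) 83.98164367675781 [449.14830045 -52.69258582 119.3854794 ]
cheeks 143 [[644.81366  -12.122852 184.97992 ]
 [671.9628   -56.729404 185.64941 ]] [(array([631., -21., 175.]), array([660.,  -1., 192.])), (array([658., -66., 176.]), array([687., -46., 191.]))]
[491.71177658 -50.34944934 130.        ]
[405.94048606 -50.06814447 130.        ]
[450.32156718 -34.86575649 130.        ]
[449.7548353  -65.56057324 130.        ]
pin [657.41437884 -34.62313184 181.        ] [658.06035928 -34.65063643 180.77871854]
lid [603.44766401 -88.5882731  124.03187836] [713.92427035  22.1880527  135.92987672] ((659.2814331054688, -33.110713958740234), 56.0419807434082)
```

View pics/c1.png

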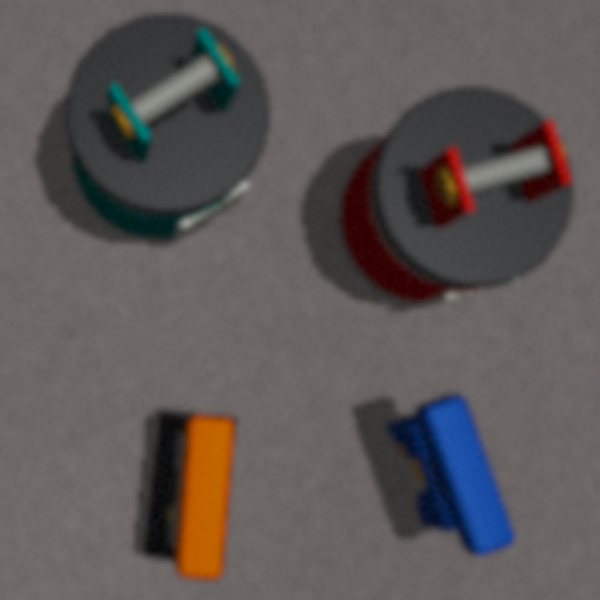

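The enlarged crop shows the orange handle from (211,415) to (200,577), and the teal pin between its cheeks at (130,118) and (218,67). That puts the handle at about (449.5, -50.5) with its long axis at -5.8°, and the pin at about (658.7, -33.7) with direction -58.6°. I'll move toward the hook.

Call:
apply_moves(steps="-4 -3 0 0;-8 -6 0 0;-12 -9.5 0 0;-16 -13 0 0;-19 -15.5 0 0;-22 -18 0 0;-25 -20.5 0 0;-28 -23 0 0", jaw=7)

```text
time_s: 0.77
eef_pos: [380.8, 429.1, 231.2]
orientation: [-0.0, 0.128, 0.992, -0.0]
force: [1.1, 0.0, -0.2]
finger_gap: 70.3
grasp_force: 0.0
```

```bash
cat >> h.py <<'E'
from scipy.spatial.transform import Rotation as Rn
def rel(x,y,z,yaw=None):
    """tool-frame shift (cm) and turn for world TCP target; yaw = wanted angle (deg) of tool y"""
    s=readout.state();w=s['orientation'];R=Rn.from_quat([w[1],w[2],w[3],w[0]]).as_matrix()
    a=np.degrees(np.arctan2(R[1,1],R[0,1])); t=0 if yaw is None else -np.radians((yaw-a+180)%360-180)
    print('t',round(s['time_s'],2),'pos',s['eef_pos'].round(1),'ytool',round(a,2),'q',s['qpos'].round(2),'F',s['force'].round(1),'gap',round(s['finger_gap'],1),'tilt',R[:,2].round(4))
    print('move',(R.T@(np.array([x,y,z])-s['eef_pos'])/10).round(2),'yaw',round(t,3))
E
python3 -c "
from h import *
rel(449.5,-50.5,200,84.2)"
```

```text
t 0.77 pos [380.8 429.1 231.2] ytool 75.24 q [-0.94  0.42 -0.    1.95  0.    0.77  0.37] F [ 1.1  0.  -0.2] gap 70.3 tilt [-1.e-04 -3.e-04 -1.e+00]
move [-18.86 -44.63   3.13] yaw -0.156
```

Call:
apply_moves(steps="-1.4 -3.7 0 -0.03;-2.9 -7.4 0 -0.06;-4.3 -11.1 0 -0.09;-5.8 -14.8 0 -0.12;-7.2 -18.5 0 -0.156;-8.7 -22.2 0 -0.156;-10.1 -25.9 0 -0.156;-11.6 -29.6 0 -0.156")

```text
time_s: 1.43
eef_pos: [416.4, 113.3, 231.3]
orientation: [-0.0, 0.051, 0.999, -0.0]
force: [1.4, 0.4, 0.1]
finger_gap: 70.1
grasp_force: 0.0
```

```bash
python3 -c "
from h import *
rel(449.5,-50.5,200,84.2)"
```

```text
t 1.43 pos [416.4 113.3 231.3] ytool 84.18 q [-0.4   0.25  0.    2.24 -0.    0.65  1.07] F [1.4 0.4 0.1] gap 70.1 tilt [-1.e-04  0.e+00 -1.e+00]
move [ -4.96 -15.96   3.13] yaw -0.0
```

Call:
apply_moves(steps="-0.8 -3.5 0.8 0;-1.5 -7 1.6 0;-2.2 -10.5 2.4 0;-3 -13.9 3.1 0;-3 -13.9 3.1 0;-3 -13.9 3.1 0")

```text
time_s: 1.93
eef_pos: [432.2, -28.1, 199.9]
orientation: [-0.001, 0.053, 0.999, -0.0]
force: [0.2, 0.3, 0.1]
finger_gap: 70.0
grasp_force: 0.0
```

```bash
python3 - <<'E'
from h import *
rel(449.5,-50.5,87.5,84.2)
d=grab('wrist')
hsv=cv2.cvtColor(d['color'],cv2.COLOR_RGB2HSV);H,S,V=cv2.split(hsv)
v,u=np.nonzero((H>5)&(H<18)&(S>180)&(V>100)); print(len(u))
P=np.array([world(d,a,b) for a,b in zip(u,v)]); print(np.percentile(P,[5,50,95],axis=0).round(1))
zt=np.percentile(P[:,2],90);t=P[abs(P[:,2]-zt)<5]
print(cv2.minAreaRect(t[:,:2].astype(np.float32)),zt)
cv2.imwrite('pics/w1.png',d['color'][:,:,::-1])
E
```

```text
t 1.93 pos [432.2 -28.1 199.9] ytool 83.89 q [-0.1   0.3   0.04  2.28 -0.02  0.56  1.42] F [0.2 0.3 0.1] gap 70.0 tilt [-1.e-03 -4.e-04 -1.e+00]
move [-1.97 -2.04 11.24] yaw -0.005
3938
[[ 408.7 -350.4    2.6]
 [ 453.9  -50.4  120.3]
 [ 567.4  -38.   121.7]]
((448.72039794921875, -49.67765808105469), (24.221363067626953, 87.18521118164062), 83.62751007080078) 121.39342205272493
```

View pics/w1.png

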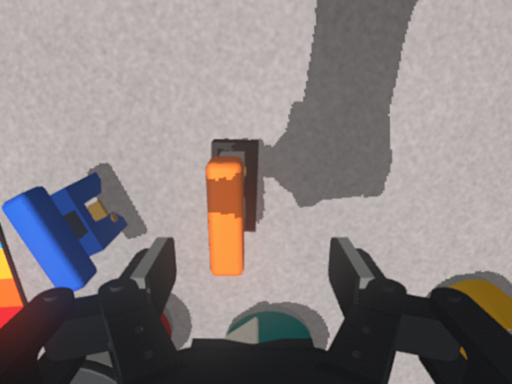

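The wrist view shows the orange handle centred at about (226,215) between the open fingers. The wrist measurement gives (449, -50), which agrees with the earlier one.

Call:
apply_moves(steps="-1 -1 0 0;-1.95 -2.02 0 0;-1.95 -2.02 0 0;-1.95 -2.02 2 0;-1.95 -2.02 4 0;-1.95 -2.02 4.5 0;-1.95 -2.02 4.5 0")

```text
time_s: 2.57
eef_pos: [448.9, -46.8, 154.4]
orientation: [-0.001, 0.05, 0.999, 0.0]
force: [-0.2, 0.0, 0.2]
finger_gap: 69.7
grasp_force: 0.0
```

```bash
python3 -c "
from h import *
rel(449.2,-50.2,87.5,83.9)"
```

```text
t 2.57 pos [448.9 -46.8 154.4] ytool 84.28 q [-0.05  0.4   0.03  2.28 -0.03  0.46  1.48] F [-0.2  0.   0.2] gap 69.7 tilt [-2.9e-03  3.0e-04 -1.0e+00]
move [-0.08 -0.33  6.69] yaw 0.007
```

Call:
apply_moves(steps="-0.05 -0.3 1.5 0.005;-0.1 -0.33 3 0.005;-0.1 -0.33 4.5 0.005;-0.1 -0.33 5.8 0.005;-0.1 -0.33 6.7 0.005;-0.1 -0.33 6.7 0.005;-0.1 -0.33 6.7 0.005")

```text
time_s: 3.15
eef_pos: [450.6, -51.2, 88.7]
orientation: [-0.0, 0.053, 0.999, 0.0]
force: [-0.1, 0.3, -0.5]
finger_gap: 70.3
grasp_force: 0.0
```

```bash
python3 -c "
from h import *
rel(449.2,-50.2,87.5,83.9)"
```

```text
t 3.15 pos [450.6 -51.2  88.7] ytool 83.91 q [-0.03  0.53  0.02  2.33 -0.04  0.28  1.49] F [-0.1  0.3 -0.5] gap 70.3 tilt [-3.e-04  1.e-04 -1.e+00]
move [0.15 0.08 0.12] yaw 0.0
```

Close on the handle.

Call:
apply_moves(steps="0 0 0 0;0 0 0 0;0 0 0 0;0 0 0 0;0 0 0 0;0 0 0 0;0 0 0 0;0 0 0 0", jaw=1.5, squeeze=90)

```text
time_s: 3.82
eef_pos: [450.9, -51.3, 89.0]
orientation: [0.001, 0.053, 0.999, 0.0]
force: [-0.9, 1.1, 9.1]
finger_gap: 24.7
grasp_force: 87.8
```

```bash
python3 -c "
from h import *
rel(449.2,-50.2,300,83.9);print(readout.state()['grasp_force'])"
```

```text
t 3.82 pos [450.9 -51.3  89. ] ytool 83.91 q [-0.03  0.53  0.02  2.33 -0.04  0.28  1.49] F [-0.9  1.1  9.1] gap 24.7 tilt [ 1.3e-03  3.0e-04 -1.0e+00]
move [  0.15   0.1  -21.1 ] yaw 0.0
87.7860939502716
```

Call:
apply_moves(steps="0 0 -1 0;0 0 -2 0;0 0 -3.5 0;0 0 -5.5 0;0 0 -8 0;0 0 -11 0;0 0 -14 0;0 0 -17 0")

```text
time_s: 4.48
eef_pos: [449.6, -51.7, 259.7]
orientation: [-0.0, 0.053, 0.999, -0.0]
force: [0.8, 0.7, -3.8]
finger_gap: 24.9
grasp_force: 88.6
```

```bash
python3 -c "
from h import *
rel(658.7,-33.7,310,121.4);print(readout.state()['grasp_force'])"
```

```text
t 4.48 pos [449.6 -51.7 259.7] ytool 83.87 q [-0.06  0.23  0.05  2.17 -0.02  0.74  1.48] F [ 0.8  0.7 -3.8] gap 24.9 tilt [-9.e-04 -0.e+00 -1.e+00]
move [-20.6    4.02  -5.05] yaw -0.655
88.62178444862366
```

Call:
apply_moves(steps="0 0 -3 -0.05;-3 0.6 -5 -0.15;-6 1.2 -5 -0.25;-9 1.8 -5 -0.35;-12 2.4 -5 -0.45;-15 3 -5 -0.55;-18 3.5 -5 -0.655;-20.6 4 -5 -0.655")

```text
time_s: 5.15
eef_pos: [660.7, -33.9, 307.7]
orientation: [-0.001, -0.274, 0.962, 0.0]
force: [0.7, 0.4, -3.3]
finger_gap: 24.8
grasp_force: 88.7
```

Call:
apply_moves(steps="0 0 0 0;0 0 0 0;0 0 0 0")

```text
time_s: 5.4
eef_pos: [658.4, -34.0, 307.5]
orientation: [-0.001, -0.27, 0.963, 0.0]
force: [0.3, 0.0, -3.9]
finger_gap: 24.6
grasp_force: 88.9
```

```bash
python3 - <<'E'
from h import *
rel(658.7,-33.7,310,121.4)
a=grab('top');b=grab('side');w=grab('wrist')
for n,d in(('top',a),('side',b),('wrist',w)):
    hsv=cv2.cvtColor(d['color'],cv2.COLOR_RGB2HSV);H,S,V=cv2.split(hsv)
    v,u=np.nonzero((H>5)&(H<18)&(S>180)&(V>80))
    P=np.array([world(d,x,y) for x,y in zip(u,v)]); P=P[(P[:,2]>270)&(abs(P[:,2]-325)<60)]
    print(n,len(P))
    if len(P)>20: print(np.percentile(P,[3,50,97],axis=0).round(1))
    if len(P)>20:
        t=P[P[:,2]>np.percentile(P[:,2],95)-6]; print(cv2.minAreaRect(t[:,:2].astype(np.float32)))
# column layout: side crop | wrist
c=b['color'][100:290,240:400,::-1]; c=cv2.resize(c,(480,570),interpolation=cv2.INTER_CUBIC)
cv2.imwrite('pics/s2.png',c)
E
```

```text
t 5.4 pos [658.4 -34.  307.5] ytool 121.38 q [ 0.01  0.45 -0.07  1.67  0.03  1.02  2.05] F [ 0.3  0.  -3.9] gap 24.6 tilt [-2.4e-03 -2.0e-04 -1.0e+00]
move [-0.04  0.01 -0.25] yaw -0.0Traceback (most recent call last):
  File "<stdin>", line 7, in <module>
IndexError: too many indices for array: array is 1-dimensional, but 2 were indexed
```

```bash
python3 - <<'E'
from h import *
for n in('side','wrist'):
    d=load(n)
    hsv=cv2.cvtColor(d['color'],cv2.COLOR_RGB2HSV);H,S,V=cv2.split(hsv)
    v,u=np.nonzero((H>4)&(H<18)&(S>170)&(V>70))
    P=np.array([world(d,x,y) for x,y in zip(u,v)]).reshape(-1,3); P=P[(P[:,2]>270)&(P[:,2]<385)]
    print(n,len(P))
    if len(P)>20:
        print(np.percentile(P,[3,50,97],axis=0).round(1))
        t=P[P[:,2]>np.percentile(P[:,2],95)-6]; print(cv2.minAreaRect(t[:,:2].astype(np.float32)))
b=load('side')
c=b['color'][50:240,270:400,::-1]; c=cv2.resize(c,(400,585),interpolation=cv2.INTER_CUBIC)
w=load('wrist')['color'][:,:,::-1]; w=cv2.resize(w,(400,300))
o=np.zeros((585,800,3),np.uint8);o[:,:400]=c;o[:300,400:]=w
cv2.imwrite('pics/s2.png',o)
E
```

```text
side 663
[[615.1 -67.1 315.1]
 [636.  -53.9 336.9]
 [663.  -25.5 339.8]]
((654.8064575195312, -37.00800704956055), (85.6415786743164, 25.85239601135254), 32.70779037475586)
wrist 11910
[[617.4 -63.9 331.6]
 [644.8 -42.9 339.6]
 [680.1 -18.3 340.9]]
((651.012939453125, -39.2449951171875), (75.43688201904297, 25.56014633178711), 31.365633010864258)
```

View pics/s2.png

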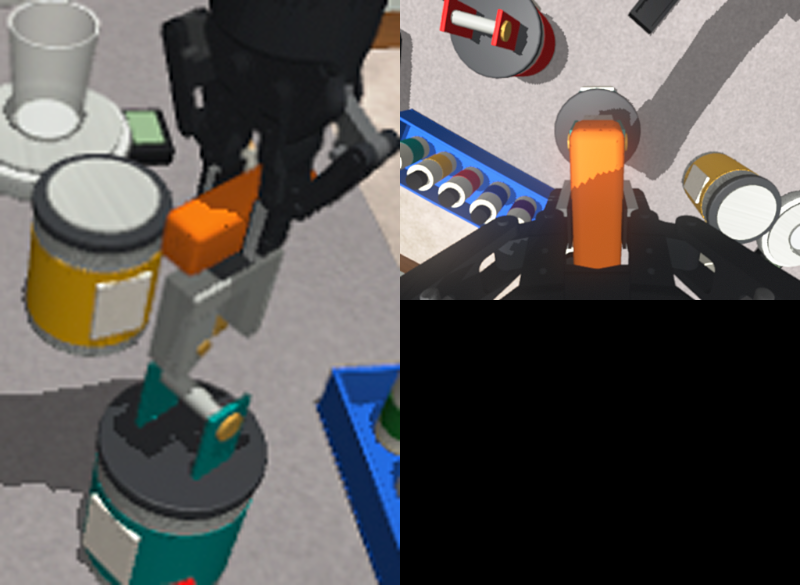

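The side crop shows the fork right above the teal lug, with the pin at (197,400) between the prongs and the cheeks at (150,395) and (220,435). The fork is parallel to the gap between them. The wrist inset shows the handle held squarely. I'll descend until the pin is at the mouth.

Call:
apply_moves(steps="-0.1 0 1 0;-0.2 0 2 0;-0.24 0 3 0;-0.24 0 4 0;-0.24 0 4.5 0;-0.24 0 5 0;-0.24 0 5 0")

```text
time_s: 6.13
eef_pos: [661.2, -32.5, 256.8]
orientation: [-0.001, -0.271, 0.963, 0.0]
force: [-0.1, -0.1, -3.5]
finger_gap: 25.0
grasp_force: 89.0
```

```bash
python3 - <<'E'
from h import *
rel(660.4,-32.7,213.7,121.4)
b=grab('side')
c=b['color'][70:240,260:390,::-1]; c=cv2.resize(c,(459,600),interpolation=cv2.INTER_CUBIC)
cv2.imwrite('pics/s3.png',c)
E
```

```text
t 6.13 pos [661.2 -32.5 256.8] ytool 121.41 q [ 0.01  0.5  -0.07  1.72  0.04  0.92  2.04] F [-0.1 -0.1 -3.5] gap 25.0 tilt [-0.0019 -0.     -1.    ]
move [0.07 0.02 4.31] yaw 0.0
```

View pics/s3.png

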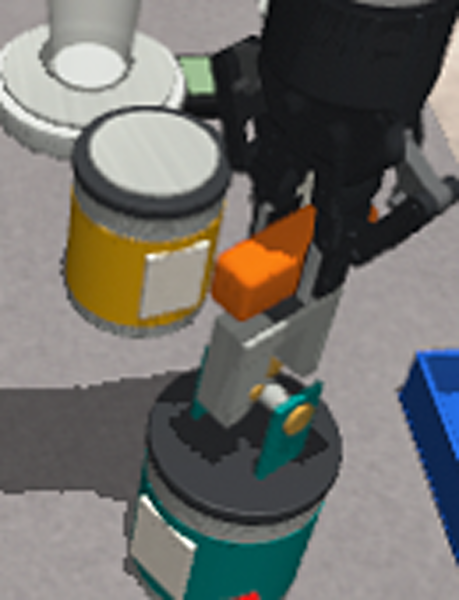

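The pin, at about (268,395), is now entering the mouth, and there is no contact force. I'll push down gently.

Call:
apply_moves(steps="0 0 0.4 0;0 0 0.8 0;0 0 1.2 0;0 0 1.6 0;0 0 2 0;0 0 2 0")

```text
time_s: 6.68
eef_pos: [661.6, -32.9, 238.3]
orientation: [-0.0, -0.271, 0.963, -0.0]
force: [-1.6, -1.5, 4.8]
finger_gap: 24.8
grasp_force: 90.3
```

Call:
apply_moves(steps="0 0 0.4 0;0 0 0.8 0;0 0 1.2 0;0 0 1.6 0;0 0 1.6 0;0 0 1.6 0")

```text
time_s: 7.18
eef_pos: [660.8, -32.7, 220.8]
orientation: [-0.001, -0.271, 0.963, 0.0]
force: [0.3, 0.8, -4.1]
finger_gap: 24.8
grasp_force: 89.0
```

```bash
python3 -c "
from h import *
rel(660.4,-32.7,213.7,121.4)"
```

```text
t 7.18 pos [660.8 -32.7 220.8] ytool 121.39 q [ 0.01  0.53 -0.07  1.76  0.04  0.85  2.04] F [ 0.3  0.8 -4.1] gap 24.8 tilt [-0.0022 -0.     -1.    ]
move [0.04 0.02 0.71] yaw -0.0
```

Call:
apply_moves(steps="0 0 0.2 0;0 0 0.4 0;0 0 0.5 0;0 0 0.6 0;0 0 0.7 0;0 0 0.7 0;0 0 0.7 0")

```text
time_s: 7.77
eef_pos: [661.7, -32.5, 215.3]
orientation: [0.0, -0.271, 0.963, 0.0]
force: [0.4, 0.2, -3.2]
finger_gap: 24.8
grasp_force: 89.0
```

```bash
python3 - <<'E'
from h import *
rel(660.4,-32.7,213.7,121.4)
b=grab('side')
c=b['color'][100:240,270:380,::-1]; c=cv2.resize(c,(471,600),interpolation=cv2.INTER_CUBIC)
cv2.imwrite('pics/s4.png',c)
E
```

```text
t 7.77 pos [661.7 -32.5 215.3] ytool 121.41 q [ 0.01  0.54 -0.07  1.76  0.05  0.84  2.04] F [ 0.4  0.2 -3.2] gap 24.8 tilt [ 1.e-04  1.e-04 -1.e+00]
move [0.13 0.05 0.16] yaw 0.0
```

View pics/s4.png

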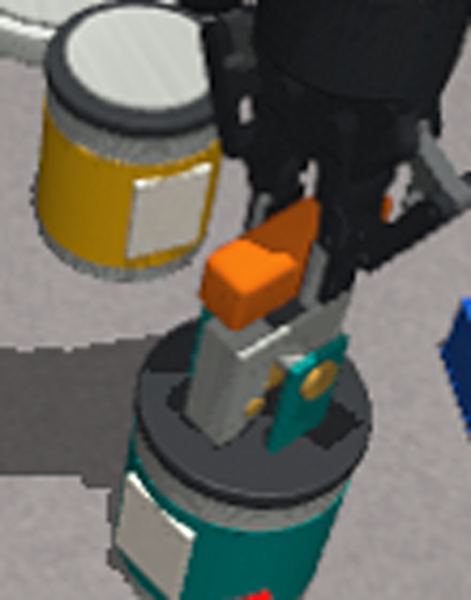

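The fork sits almost on the lid. The brass hinge is at (254,407), and a brass edge at (275,375) suggests the latch is still up. I'll press further until it makes contact.

Call:
apply_moves(steps="0 0 0.1 0;0 0 0.2 0;0 0 0.3 0;0 0 0.3 0;0 0 0.3 0")

```text
time_s: 8.23
eef_pos: [662.0, -32.4, 214.5]
orientation: [0.001, -0.271, 0.963, -0.0]
force: [-4.8, 0.2, 12.1]
finger_gap: 24.9
grasp_force: 91.5
```

Call:
apply_moves(steps="0.05 0 0.1 0;0.05 0 0.1 0;0.05 0 0.1 0")

```text
time_s: 8.48
eef_pos: [662.0, -32.5, 214.3]
orientation: [0.002, -0.271, 0.963, -0.0]
force: [-5.6, -0.3, 18.7]
finger_gap: 25.0
grasp_force: 92.4
```

```bash
python3 - <<'E'
from h import *
rel(660.4,-32.7,213.7,121.4)
b=grab('side')
c=b['color'][140:220,300:380,::-1]; c=cv2.resize(c,(600,600),interpolation=cv2.INTER_CUBIC)
cv2.imwrite('pics/s5.png',c)
hsv=cv2.cvtColor(b['color'],cv2.COLOR_RGB2HSV);H,S,V=cv2.split(hsv)
v,u=np.nonzero((H>4)&(H<18)&(S>170)&(V>70)); P=np.array([world(b,x,y) for x,y in zip(u,v)]); P=P[(P[:,2]>200)&(P[:,2]<300)]
print('handle top',np.percentile(P[:,2],95))
E
```

```text
t 8.48 pos [662.  -32.5 214.3] ytool 121.41 q [ 0.01  0.54 -0.07  1.77  0.05  0.83  2.04] F [-5.6 -0.3 18.7] gap 25.0 tilt [ 3.2e-03  3.0e-04 -1.0e+00]
move [0.15 0.06 0.06] yaw 0.0
handle top 246.92914596413684
```

View pics/s5.png

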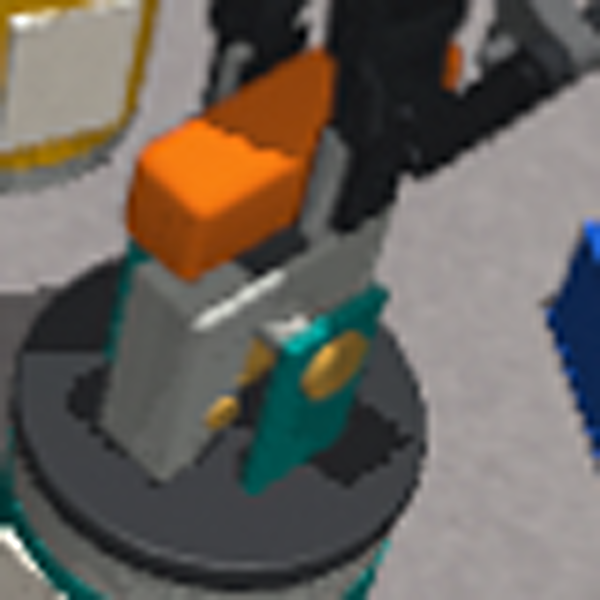

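The handle top is at 246.9 mm, against 246.5 expected when home, and the press force is about 22 N, so the hook is seated. I'll check the latch by putting the brass pixels into the hook frame.

```bash
python3 - <<'E'
from h import *
b=load('side')
hsv=cv2.cvtColor(b['color'],cv2.COLOR_RGB2HSV)
c,s=np.cos(np.radians(31.4)),np.sin(np.radians(31.4))
for v in range(183,200):
    for u in range(326,342):
        h,S,V=hsv[v,u]
        if 14<=h<=30 and S>90 and V>60:
            p=world(b,u,v)-[659.5,-33.5,131.7]; print((u,v),np.round([c*p[0]+s*p[1],-s*p[0]+c*p[1],p[2]],1))
E
```

```text
(334, 185) [ 7.3 -1.3 19.4]
(333, 186) [-11.2 -12.4  40.9]
(334, 186) [ 6.3 -2.6 18.2]
(335, 186) [21.7  5.5 -1.3]
(333, 187) [ 2.2 -3.8 19.4]
(334, 187) [ 3.1 -5.5 20.3]
(335, 187) [ 4.9 -6.5 20. ]
(336, 187) [-15.5 -22.4  51.1]
(333, 188) [ 0.7 -5.5 19. ]
(334, 188) [ 1.8 -7.  19.7]
(335, 188) [ 4.4 -7.5 18.3]
(332, 189) [-10.3 -11.4  30.1]
(333, 189) [-0.2 -6.7 17.7]
(334, 189) [ 1.8 -7.6 17.2]
(335, 189) [ 4.8 -7.8 15.1]
(341, 189) [ -7.4 -28.7  45.6]
(332, 190) [-4.2 -7.8 18.8]
(333, 190) [-0.3 -7.4 15.3]
(340, 190) [ -8.  -27.7  42. ]
(341, 190) [ -8.  -29.8  44.2]
(340, 191) [ -8.6 -28.7  40.5]
(341, 191) [ -8.6 -30.8  42.6]
(341, 192) [ -6.  -29.8  36.6]
(329, 193) [-16.9 -11.8  23. ]
(330, 193) [-14.3 -12.2  21.4]
(331, 193) [-12.2 -12.9  20.6]
(328, 194) [-20.5 -12.6  23.5]
(329, 194) [-17.  -12.4  20.6]
(330, 194) [-14.9 -13.2  19.8]
(331, 194) [-11.4 -13.   17. ]
(328, 195) [-19.4 -12.5  19.4]
(329, 195) [-15.8 -12.2  16.2]
(330, 195) [-14.2 -13.3  16.3]
(331, 195) [-0.2 -5.9 -2.4]
(327, 196) [-21.4 -12.2  17.5]
(328, 196) [-19.1 -12.9  16.4]
(329, 196) [-15.3 -12.5  13.1]
(330, 196) [-3.7 -6.7 -2.2]
```

The brass plate lies level at z of about 15–20 mm across the mouth, so the latch is shut under the pin. I'll take off the preload, then release and retreat.

Call:
apply_moves(steps="0.05 0 -0.1 0;0.08 0 -0.2 0;0.08 0 -0.2 0;0.08 0 -0.2 0")

```text
time_s: 8.87
eef_pos: [661.5, -32.8, 214.5]
orientation: [0.001, -0.271, 0.963, -0.0]
force: [-1.7, 1.5, 8.1]
finger_gap: 24.7
grasp_force: 90.4
```

Call:
apply_moves(steps="0 0 0 0;0 0 0 0;0 0 0 0;0 0 0 0;0 0 0 0;0 0 0 0;0 0 0 0", jaw=6)

```text
time_s: 9.45
eef_pos: [660.5, -33.2, 213.2]
orientation: [-0.0, -0.271, 0.963, -0.0]
force: [0.3, 0.8, 0.6]
finger_gap: 60.5
grasp_force: 0.0
```

Call:
apply_moves(steps="0 0 -1 0;0 0 -2.5 0;0 0 -4.5 0;0 0 -7 0;0 0 -10 0;0 0 -13 0;0 0 -13 0;0 0 -13 0")

```text
time_s: 10.12
eef_pos: [661.3, -33.2, 346.1]
orientation: [0.002, -0.271, 0.963, -0.001]
force: [0.4, 0.2, -0.8]
finger_gap: 60.3
grasp_force: 0.0
```

```bash
python3 - <<'E'
from h import *
rel(660.4,-32.7,213.7,121.4)
b=grab('side')
c=b['color'][100:340,200:440,::-1]; c=cv2.resize(c,(600,600),interpolation=cv2.INTER_CUBIC)
cv2.imwrite('pics/s6.png',c)
E
```

```text
t 10.12 pos [661.3 -33.2 346.1] ytool 121.4 q [ 0.01  0.42 -0.07  1.62  0.03  1.1   2.05] F [ 0.4  0.2 -0.8] gap 60.3 tilt [ 4.4e-03  1.0e-04 -1.0e+00]
move [ 0.1   0.12 13.24] yaw 0.0
```

View pics/s6.png

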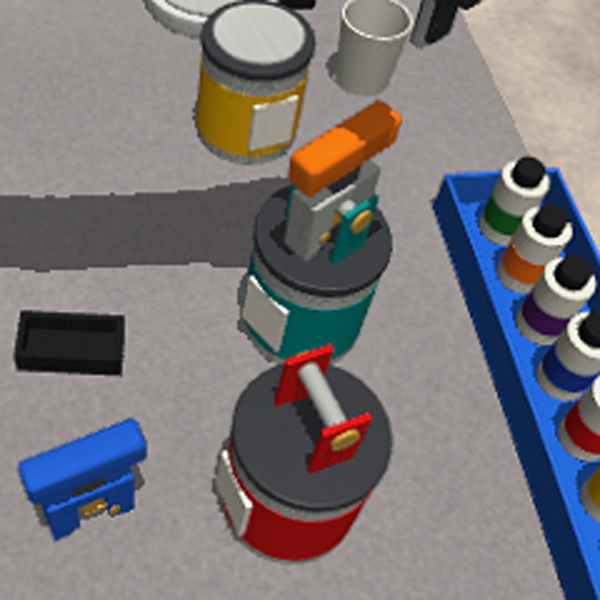

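The hook stands upright on the teal tin, with its handle at (346,148) and the latch at (325,236). The gripper is clear, and both tins are where they were. I'll hand the job in.

```bash
python3 -c "
from rig import robot
print(robot.close_job())"
```

```text
the job is handed in; nothing more can be done
None
```

I've handed the job in: the orange hook is fully home on the teal tin's pin with its latch shut and is released and standing upright, the tins show no visible shift, and about 10 s of the 45 s was used. The hand-in returned no verdict.

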